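# Tighten the filler cap of the steam station until it clicks

### The job

The filler cap on the kitchen's steam station has been left loose. Turn it clockwise until it is fully home and its torque ratchet slips with a click - one or two clicks, never more than three - then let go of it. Leave the mug, the soap bottle, the board and the spoon where they are.

Things in the scene. Friction and masses are not known exactly. Their poses are not given: they have to be found in the camera images.
- station: White steam station, fixed: 290 mm deep (x), 220 wide (y), 148 high. Origin: on the counter under the middle of the filler neck; z up, x to its back. Its front (-x) is a flat panel, 130 x 220 mm, rising to the back at 35 degrees; the neck stands in the panel's middle, 110 mm above the counter. Behind x = 55 mm it is a flat-topped box.
- handle_bar (a point): Middle of the grey carry handle's bar: level, along the station's y, 22 mm thick, 220 mm long, 269 mm above the counter and 35 mm behind the neck's middle. Its 18 mm arms, 100 mm to either side, lead down and back to the box. It is in the way of a gripper coming straight down on the cap; along the cap's axis the way is free (109 mm around the axis).
- cap_grip (a point): Grip point, on the cap's axis in the middle of its wing, 46 mm out from the panel. z: the axis, outward, leaning 35 degrees from vertical to its front; x: along the wing; y: square to its flat sides. Cap: grey round skirt 54 mm across, its top 21 mm below this point; on it the wing, a black bar 56 long, 14 thick, 33 tall, ending 12 above this point. It only turns, never rises.
- cap_tab (a point): Outer end of the tab, a black lug 10 mm wide on the threaded collar under the cap, 45 mm from the axis, 10 mm above the panel. It turns with the thread. At the start the wing is in line with it; each click sets the wing 30 degrees further clockwise than the tab.
- neck_lug (a point): Outer end of the fixed grey lug on the neck, 10 mm wide, 44 mm from the cap's axis. The tab, turning clockwise, stops against it when the thread is fully home.
- cap_thread (a joint): Turn of the threaded collar, rad, growing clockwise as seen looking at the cap from outside: 0 fully loose, 2.2 = stop, fully home. It starts between 0.5 and 1.6, turns against friction of 0.13 N m and stays where it is left.
- cap_ratchet (a joint): Slip of the cap on its collar, rad, growing clockwise, 0 at the start. Until the collar is home both turn as one and this stays near 0 (within 0.1). Then the cap jumps over its detents: a click each 0.524 rad (30 degrees), the torque rising to about 0.23 N m and dropping each time, without end. A grip of 30 to 45 N holds the wing.
- mug: Bystander: white mug, 80 mm across, 92 mm high, origin under its middle; stands beside the station on its +y side.
- soap: Bystander: clear soap bottle, 60 mm across, 170 mm high, origin under its middle; stands beside the station on its -y side.
- board: Bystander: wooden board lying on the counter to the robot's right, 160 x 240 x 14 mm, origin under its middle.
- spoon: Bystander: steel spoon, 170 mm long, lying on the board.

How it is judged:
By the outcome, as a careful person would: the job done as asked, in the order asked, and still so for the second after the job is handed in, with the robot touching nothing.
It also fails if it takes over 58 s, if anything falls off the work surface, if the arm or the gripper's body presses on something with over 40 N, if the wrist force passes 120 N, or if a joint passes its speed limit or range.

### The arm

A 6-joint arm with a two-finger parallel gripper is mounted at the origin on the work surface. World frame = base frame: x ahead of the robot, y to its left, z up, the work surface at z = 0. Lengths are in m, angles in degrees, forces in N, time in s.
With the tool pointing down it reaches from about 0.3 to 0.75 m from the base axis. Payload 8.5 kg.
Tool frame: the origin (TCP) lies on the centre line of the jaws, within the pads' length; the fingertips stand 17 mm ahead of it and the grasp point (between the pads) lies 2 mm behind it (env.tcp_to_tips is the distance from the TCP to the fingertips, in m); z points along the fingers, y is the line along which they close (so a half turn about z gives the same grasp; the last joint's range is limited). The gripper opens to 85 mm and grips with 20 to 120 N. Pads are 22 mm wide; open, the fingers measure 114 mm over their backs; the gripper's body (76 mm by 85 mm) begins 54 mm behind the grasp point. The pads swing forward as they close: fully open they stand 13 mm farther back than shut.
Start: joints at [60.487, 21.807, 74.336, -0, 83.858, -12.336], TCP at [0.162, 0.525, 0.248] pointing down, gripper open.
Joint ranges: [-178.18, 178.18], [-50.72, 133.34], [12.68, 142.11], [-81.47, 261.47], [9.98, 163.14], [-165.26, 165.26]. Speed limits (degrees/s): [136.94, 136.94, 180, 180, 180, 180].

### API

Orientations are given as a 3x3 rotation matrix whose columns are the frame's x, y, z axes.
In Python, from rig import env gives the robot as it stands. The module is installed in compiled form; this text tells all that it offers.
- The arm moves only by the shell command python3 -m pendant 'ROWS' [FORCE]. ROWS is JSON, a list of rows, each a list of 7 numbers: the opening, from 0 (shut) to 1 (fully open), then the shift along the tool's x, y, z in m, then the turn, a rotation vector about the tool's x, y, z in rad. A call has 1 to 5 rows; each row is the pose to reach, as a shift and turn from the pose commanded when the call began, along the tool's axes at that moment; what a row does not reach only later rows make up. A row lasts 1/8 s, in which the tool goes at most 62.5 mm and 10.7 degrees, less where a joint would pass 70% of its speed; a pose out of reach is approached as far as the arm can. A call with a gripper value outside its range is refused whole. The fingers move at their own pace and stop on an object; FORCE is the grip in N (left out, the last holds). Time passes only in rows, so rows that repeat a pose let the fingers close. It gives the time, the measured TCP pose, the force, the opening and the grip force at its end, in the units of the state.
- env.observe(): the state, without advancing time (a new reading comes with each control period).
- env.get_image(name): name is "side" or "top"; returns a dict with "image" (400x640x3 uint8, blue, green, red), "fx", "fy", "cx", "cy" (pixels), "pose" (4x4, takes a point from camera to world coordinates). Camera axes: x right, y up, looking along -z (the intrinsics and any distortion apply to the point x, -y, -z); pixel columns grow to the right and rows downward; lengths in m; the calibration is good to about 2 mm. A picture is of the moment at which its call begins. There is no depth.
- env.close_job(): hands the job in; it is judged then, once.
Trained networks look in the newest picture that a camera, given by its name, has taken for a name from the list of things; names that differ only in an ending like _2 or _b are one class to them, and where a whole thing is asked for, a point or a joint stands for the part that bears it (a point fixed in the world has none). Each returns a list of dicts, best first, with "conf" (0 to 1); they miss things now and then, are a little off and sometimes report something else, mostly with a low value. They report only what shows in the picture. A call takes as long as a camera call.
- env.find_in(camera, thing): "bbox" ([centre column, centre row, width, height] in pixels, round what is visible of it).
- env.trace(camera, thing): "mask" (400x640 bool, what is visible of it) and "bbox" ([centre column, centre row, width, height] in pixels, round what is visible of it).
- env.tip_of(camera, thing): "centre" ([column, row] in pixels: a listed point, or the origin of a listed thing).
The state is a dict: "time_s": time; "q": joint angles; "qvel": joint speeds; "joint_efforts": joint torques, N m; "position": TCP position; "tool_rot": TCP orientation; "ft_force": force on the tool from outside, world axes, zero at the start; "wrist_torque": the same for the moment, N m; "grip_width": finger opening in m; "gripper_force": force on a finger pad.
Only numpy, scipy, OpenCV 4.12 (cv2) and the standard library are available. Lean on these libraries where they do the work, as an engineer would, in place of code of your own. Each camera call takes 0.05 s, during which the arm holds its last target. There are 200 camera calls.

## Working session

There is one attempt and no reset: what is moved stays moved. The work goes in short steps, Python scripts to look and compute and a shell command to move; the robot and the scene stay as the last step left them, time stands still between calls to the robot, and variables do not carry over. Pictures are saved under pics/ and viewed, at most 10 in all, crops included, and the job is handed in when it is done.

```bash
mkdir -p pics
cat > h.py <<'E'
import numpy as np, cv2
from rig import env
def look(n,f=None):
    d=env.get_image(n)
    if f: cv2.imwrite('pics/'+f,d['image'])
    return d
def ray(d,p):
    P=np.array(d['pose']); v=np.array([(p[0]-d['cx'])/d['fx'],-(p[1]-d['cy'])/d['fy'],-1.])
    v=P[:3,:3]@v; return P[:3,3],v/np.linalg.norm(v)
def proj(d,X):
    P=np.array(d['pose']); c=P[:3,:3].T@(np.array(X)-P[:3,3]); return np.array([d['cx']+d['fx']*c[0]/-c[2], d['cy']-d['fy']*c[1]/-c[2]])
def tri(rs):
    A=0;b=0
    for o,v in rs:
        M=np.eye(3)-np.outer(v,v);A=A+M;b=b+M@o
    x=np.linalg.solve(A,b); return x,[np.linalg.norm((np.eye(3)-np.outer(v,v))@(x-o)) for o,v in rs]
E
python3 - <<'E'
from h import *
np.set_printoptions(precision=4,suppress=True)
D={}
for n in('side','top'):
    D[n]=look(n,n+'0.png'); d=D[n]; print(n,d['fx'],d['cx'],d['cy'],[k for k in d],np.array(d['pose']))
for t in('station','handle_bar','cap_grip','cap_tab','neck_lug','mug','soap'):
    rs=[]
    for n in D:
        r=env.tip_of(n,t); print(t,n,[(np.round(x['centre'],1),round(x['conf'],2)) for x in r[:3]])
        if r: rs.append(ray(D[n],r[0]['centre']))
    if len(rs)==2: print('   ',*tri(rs))
print(env.observe()['tool_rot'],env.observe()['position'])
E
```

```text
side 479.58687511084497 321.1642358193609 200.84474343119174 ['image', 'fx', 'fy', 'cx', 'cy', 'pose'] [[ 0.5514  0.6681 -0.4997 -0.2258]
 [-0.8342  0.432  -0.3429 -0.6523]
 [-0.0132  0.6059  0.7954  1.4419]
 [ 0.      0.      0.      1.    ]]
top 449.76154888670294 314.7296336278498 190.4519665475151 ['image', 'fx', 'fy', 'cx', 'cy', 'pose'] [[-0.0015  0.9985 -0.0542  0.4924]
 [-0.9999 -0.002  -0.0104 -0.1128]
 [-0.0105  0.0542  0.9985  1.5127]
 [ 0.      0.      0.      1.    ]]
station side [(array([292.6, 223.8]), 0.62)]
station top [(array([291.7, 203.5]), 0.61)]
    [ 0.5266 -0.0163  0.0233] [np.float64(0.00570662246703016), np.float64(0.005706622467030185)]
handle_bar side [(array([286.8, 170.8]), 0.81)]
handle_bar top [(array([277. , 190.7]), 0.63)]
    [0.5559 0.0093 0.2689] [np.float64(0.005721266876526896), np.float64(0.005721266876526612)]
cap_grip side []
cap_grip top [(array([295.9, 206. ]), 0.85)]
cap_tab side [(array([305.9, 205. ]), 0.64)]
cap_tab top [(array([296.1, 190.5]), 0.61), (array([292.5, 203. ]), 0.44)]
    [ 0.5694 -0.0405  0.105 ] [np.float64(0.0010475304485577644), np.float64(0.0010475304485576436)]
neck_lug side [(array([307.5, 215.1]), 0.68)]
neck_lug top [(array([303.9, 197.5]), 0.6)]
    [ 0.5472 -0.0633  0.0879] [np.float64(0.0002748146570936875), np.float64(0.00027481465709354994)]
mug side [(array([227.8, 209.8]), 0.89)]
mug top [(array([219.8, 226.8]), 0.92)]
    [0.4497 0.2229 0.0182] [np.float64(0.005737504928753165), np.float64(0.00573750492875309)]
soap side [(array([341.3, 205.4]), 0.82)]
soap top [(array([314.3, 153.4]), 0.81)]
    [ 0.7039 -0.0997 -0.0062] [np.float64(0.005035250206225065), np.float64(0.005035250206225263)]
[[-0.9554  0.2953  0.    ]
 [ 0.2953  0.9554 -0.    ]
 [-0.      0.     -1.    ]] [0.1624 0.5254 0.2483]
```

View pics/side0.png

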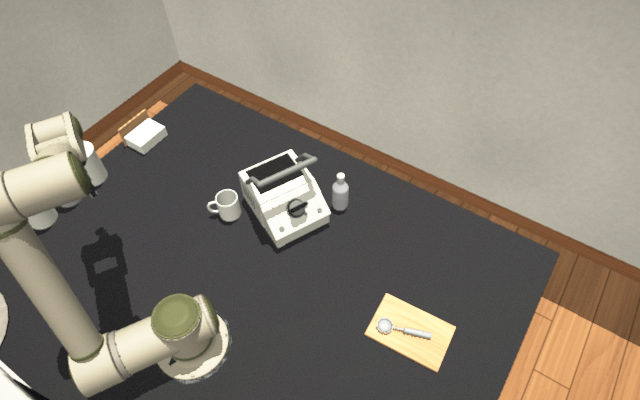

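View pics/top0.png

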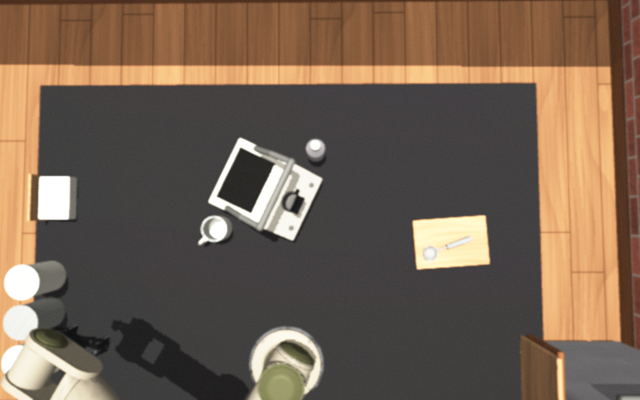

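```bash
cat > fit.py <<'E'
from h import *
from scipy.optimize import minimize
np.set_printoptions(precision=4,suppress=True)
D={};M={};T={}
for n in('side','top'):
    D[n]=look(n); r=env.trace(n,'station'); M[n]=r[0]['mask']; print(n,r[0]['conf'],M[n].sum())
def poly(d,W,pts): return cv2.convexHull(np.array([proj(d,W(p)) for p in pts],np.float32)*16).astype(np.int32)
def sil(d,p):
    c,s=np.cos(p[2]),np.sin(p[2]); W=lambda a:np.array([p[0]+c*a[0]-s*a[1],p[1]+s*a[0]+c*a[1],a[2]])
    m=np.zeros((400,640),np.uint8)
    B=[(x,y,z) for x,z in((-.053,0),(-.053,.073),(.055,.148),(.237,.148),(.237,0)) for y in(-.11,.11)]
    cv2.fillPoly(m,[poly(d,W,B)],255,cv2.LINE_AA,4)
    def rod(a,b,r):
        cv2.fillPoly(m,[poly(d,W,[np.array(e)+np.array(o)*r for e in(a,b) for o in((1,0,0),(-1,0,0),(0,0,1),(0,0,-1))])],255,cv2.LINE_AA,4)
    rod((.035,-.11,.269),(.035,.11,.269),.011)
    for y in(-.1,.1): rod((.035,y,.269),(p[3],y,.148),.009)
    return m/255.
def cost(p): return sum(np.abs(sil(D[n],p)-M[n]).sum() for n in D)
best=None
for yaw in np.radians([15,30,45]):
    p0=np.array([.53,-.02,yaw,.15]); S=np.vstack([p0]+[p0+e for e in np.diag([.02,.02,.15,.04])])
    r=minimize(cost,p0,method='Nelder-Mead',options=dict(initial_simplex=S,xatol=1e-4,fatol=.1,maxiter=400)); print(r.x,np.degrees(r.x[2]),r.fun)
    if best is None or r.fun<best.fun: best=r
p=best.x;c,s=np.cos(p[2]),np.sin(p[2]);R=np.array([[c,-s,0],[s,c,0],[0,0,1]]);O=np.array([p[0],p[1],0])
ax=np.array([-np.sin(np.radians(35)),0,np.cos(np.radians(35))])
u=np.array([ax[2],0,-ax[0]]) # up slope
v=np.array([0,1,0.])
L=lambda a:O+R@np.array(a)
nk=np.array([0,0,.11]); print('neck',L(nk),'grip',L(nk+.046*ax))
ims=[]
for n in D:
    d=D[n]
    gp=proj(d,L(nk+.046*ax)); hb=proj(d,L((.035,0,.269))); print(n,'pred grip',gp,'handle',hb)
    K=5; o=gp-[48,44]; A=np.float32([[K,0,-K*o[0]],[0,K,-K*o[1]]]) ; K2=4
    A=np.float32([[4,0,-4*(gp[0]-50)],[0,4,-4*(gp[1]-60)]])
    im=cv2.warpAffine(d['image'],A,(400,480),flags=cv2.INTER_CUBIC)
    q=lambda X:tuple(int(t) for t in A@np.append(proj(d,X),1))
    cv2.circle(im,q(L(nk+.046*ax)),3,(0,0,255),1)
    for a in range(0,360,30):
        t=np.radians(a); X=L(nk+.010*ax+.045*(np.cos(t)*u+np.sin(t)*v)); cv2.circle(im,q(X),2,(0,255,0) if a else (255,0,255),-1)
    for nme,col in(('cap_tab',(255,255,0)),('neck_lug',(0,165,255)),('cap_grip',(255,0,0))):
        for x in env.tip_of(n,nme)[:2]:
            cv2.drawMarker(im,tuple(int(t) for t in A@np.append(x['centre'],1)),col,0,8,1)
            if nme!='cap_grip':
                o_,w=ray(d,x['centre']); k=np.linalg.solve(np.c_[R@u,R@v,-w],o_-L(nk+.010*ax)); print(nme,n,x['conf'],'r',np.hypot(k[0],k[1]),'ang from upslope ccw',np.degrees(np.arctan2(k[1],k[0])))
    cc=cv2.findContours((sil(d,p)>.5).astype(np.uint8),0,1)[0]
    for q_ in cc: cv2.polylines(im,[np.int32(q_.reshape(-1,2)@A[:,:2].T+A[:,2])],True,(0,0,255),1)
    ims.append(im)
cv2.imwrite('pics/fit.png',np.hstack(ims))
E
python3 fit.py
```

```text
side 0.87 5755
top 0.59 6713
[ 0.5317 -0.0242  1.0915  0.083 ] 62.54093298804042 1335.2705882352943
[ 0.5349 -0.0221  1.0976  0.0279] 62.88712961590299 1318.0549019607843
[ 0.5362 -0.0221  1.1249  0.1197] 64.4506408779627 1247.1294117647058
neck [ 0.5362 -0.0221  0.11  ] grip [ 0.5249 -0.0459  0.1477]
side pred grip [298.9087 207.    ] handle [287.6997 171.5984]
cap_tab side 0.81 r 0.050145753388028735 ang from upslope ccw -91.70857472907856
neck_lug side 0.56 r 0.05019352812907928 ang from upslope ccw -141.2788455123234
top pred grip [297.407  204.1671] handle [275.2906 193.6069]
cap_tab top 0.64 r 0.04315575355288232 ang from upslope ccw -80.83419464161639
neck_lug top 0.95 r 0.04170136520466177 ang from upslope ccw -148.72584042983803
```

View pics/fit.png

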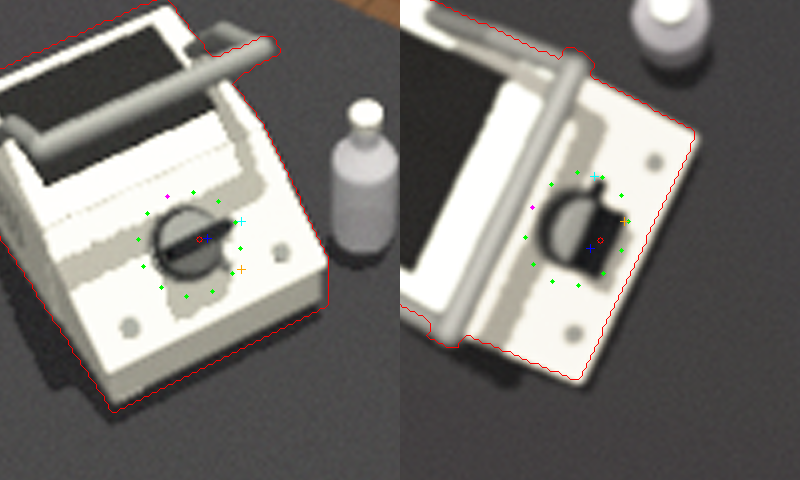

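```bash
cat > fit2.py <<'E'
src=open('fit.py').read()
src=src.replace("M[n]=r[0]['mask'];","m_=np.zeros((400,640),np.uint8);cv2.drawContours(m_,cv2.findContours(cv2.morphologyEx(r[0]['mask'].astype(np.uint8),cv2.MORPH_CLOSE,np.ones((5,5))),0,1)[0],-1,1,-1);M[n]=m_;")
a,b=src.split("best=None")
exec(a)
PT=[]
axl=np.array([-np.sin(np.radians(35)),0,np.cos(np.radians(35))])
for t,X in(('cap_grip',np.array([0,0,.11])+.046*axl),('handle_bar',np.array([.035,0,.269]))):
    for n in D:
        r=env.tip_of(n,t)
        if r: PT.append((n,X,np.array(r[0]['centre']))); print(t,n,r[0]['centre'],r[0]['conf'])
cost0=cost
def cost(p):
    c,s=np.cos(p[2]),np.sin(p[2])
    return cost0(p)+sum(15*np.linalg.norm(proj(D[n],[p[0]+c*X[0]-s*X[1],p[1]+s*X[0]+c*X[1],X[2]])-z)for n,X,z in PT)
b=b.replace("[15,30,45]","[58,66]").replace("pics/fit.png","pics/fit2.png")
exec("best=None"+b)
np.save('p.npy',p)
E
python3 fit2.py
cat > go.py <<'E'
# python3 go.py height_along_axis wing_angle_deg : shift/turn in tool axes to that pose
import sys
from h import *
from scipy.spatial.transform import Rotation as Ro
np.set_printoptions(precision=4,suppress=True)
def pose(h,th,p=None):
    p=np.load('p.npy') if p is None else p
    R=Ro.from_euler('z',p[2]).as_matrix();a=np.radians(35);ax=R@[-np.sin(a),0,np.cos(a)];u=R@[np.cos(a),0,np.sin(a)];v=R@[0,1,0]
    t=np.radians(th);w=np.cos(t)*u+np.sin(t)*v
    X=np.array([p[0],p[1],.11])+(.046+h)*ax
    z=-ax;y=np.cross(z,w);return X,np.c_[w,y,z]
if __name__=='__main__':
    X,R=pose(float(sys.argv[1]),float(sys.argv[2])); o=env.observe(); T=np.array(o['tool_rot']);P=np.array(o['position'])
    print('target',X,'now',P,'t',o['time_s'],'q',np.array(o['q']))
    rv=Ro.from_matrix(T.T@R).as_rotvec();print('shift',T.T@(X-P),'turn',rv,'deg',np.degrees(np.linalg.norm(rv)))
    for s in sys.argv[3:]: # world shift
        print('world shift in tool',T.T@np.array(eval(s)))
E
python3 go.py 0.15 -86 "[.06,-.1,.15]"; python3 go.py .15 94
```

```text
side 0.68 5735
top 0.83 6821
cap_grip side [296.7, 206.8] 0.5
cap_grip top [295.5, 210.6] 0.57
handle_bar side [286.1, 174.6] 0.8
handle_bar top [276.5, 192.1] 0.73
[ 0.5329 -0.0233  1.0993  0.1829] 62.98349884631828 1384.5828857405213
[ 0.5338 -0.0213  1.1042  0.2038] 63.26746182456996 1326.1371952046275
neck [ 0.5338 -0.0213  0.11  ] grip [ 0.5219 -0.0448  0.1477]
side pred grip [298.1532 207.4523] handle [287.252  171.8904]
cap_tab side 0.64 r 0.04178671080025092 ang from upslope ccw -86.44412041940878
neck_lug side 0.72 r 0.046146508017421185 ang from upslope ccw -136.67030467234517
top pred grip [297.0622 205.133 ] handle [275.113  194.2532]
cap_tab top 0.67 r 0.7628033971811311 ang from upslope ccw -168.86996197350027
cap_tab top 0.64 r 0.03792084989906646 ang from upslope ccw -86.96759745382802
neck_lug top 0.6 r 0.04386947890094582 ang from upslope ccw -139.41160043759072
target [ 0.4832 -0.1217  0.2706] now [0.1624 0.5254 0.2483] t 2.0 q [ 60.4875  21.8063  74.3363  -0.0014  83.8573 -12.3334]
shift [-0.4976 -0.5235 -0.0222] turn [ 0.1083 -0.9115 -2.9077] deg 174.7031851746711
world shift in tool [-0.0869 -0.0778 -0.15  ]
target [ 0.4832 -0.1217  0.2706] now [0.1624 0.5254 0.2483] t 2.0 q [ 60.4875  21.8063  74.3363  -0.0014  83.8573 -12.3334]
shift [-0.4976 -0.5235 -0.0222] turn [-0.6068 -0.0721  0.0939] deg 35.42429000448226
```

View pics/fit2.png

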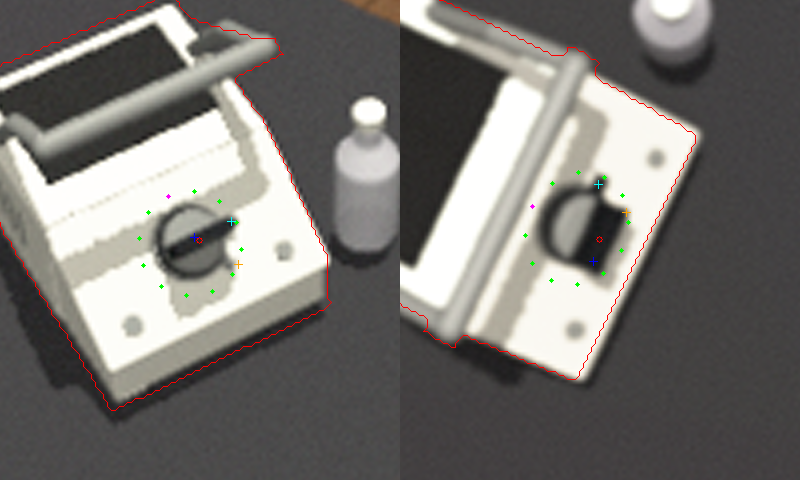

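```bash
python3 -m pendant '[[1,0,0,-0.06,0,0,0],[1,-0.03,-0.03,-0.1,0,0,0],[1,-0.07,-0.07,-0.13,0,0,0],[1,-0.11,-0.11,-0.15,0,0,0],[1,-0.15,-0.15,-0.15,0,0,0]]'; python3 go.py .15 94
```

```text
time_s: 2.62
position: [0.2621, 0.3364, 0.3999]
tool_rot: [[-0.956, 0.295, 0.003], [0.295, 0.956, 0.002], [-0.002, 0.003, -1.0]]
ft_force: [1.1, 0.4, -0.7]
grip_width: 0.0852
gripper_force: 0.0
target [ 0.4832 -0.1217  0.2706] now [0.2621 0.3364 0.3999] t 2.625 q [ 36.0879   4.7339  72.8241  -0.008  102.2331 -36.7618]
shift [-0.3461 -0.3728  0.129 ] turn [-0.6039 -0.0702  0.0949] deg 35.253593951064516
```

```bash
python3 -m pendant '[[1,-0.04,-0.04,0,0,0,0],[1,-0.08,-0.08,0,-0.1,-0.01,0.02],[1,-0.12,-0.12,0,-0.2,-0.02,0.04],[1,-0.16,-0.16,0,-0.3,-0.03,0.06],[1,-0.20,-0.20,0,-0.4,-0.05,0.07]]'; python3 go.py .15 94
```

```text
time_s: 3.25
position: [0.3938, 0.0861, 0.3989]
tool_rot: [[-0.929, 0.326, 0.178], [0.369, 0.859, 0.354], [-0.038, 0.394, -0.918]]
ft_force: [2.0, -0.1, -0.5]
grip_width: 0.0857
gripper_force: 0.0
target [ 0.4832 -0.1217  0.2706] now [0.3938 0.0861 0.3989] t 3.25 q [-19.3757  -3.405   84.3481  23.2229  95.4271 -85.167 ]
shift [-0.1549 -0.2     0.0603] turn [-0.2032 -0.0169  0.0259] deg 11.779232498407316
```

```bash
python3 -m pendant '[[1,-0.04,-0.05,-0.01,-0.05,0,0],[1,-0.08,-0.10,-0.01,-0.1,0,0.01],[1,-0.12,-0.15,0,-0.15,-0.01,0.02],[1,-0.155,-0.20,0.02,-0.2,-0.015,0.025],[1,-0.155,-0.20,0.06,-0.203,-0.017,0.026]]'; python3 go.py .15 94
```

```text
time_s: 3.88
position: [0.4833, -0.1243, 0.2683]
tool_rot: [[-0.915, 0.312, 0.257], [0.402, 0.761, 0.509], [-0.037, 0.569, -0.821]]
ft_force: [0.2, 0.5, -0.1]
grip_width: 0.0852
gripper_force: 0.0
target [ 0.4832 -0.1217  0.2706] now [ 0.4833 -0.1243  0.2683] t 3.875 q [ -44.2659   16.7734   86.079    32.9518   89.106  -115.2786]
shift [ 0.0011  0.0033 -0.0005] turn [-0.0041  0.0001 -0.0057] deg 0.399646361162163
```

```bash
python3 -m pendant '[[1,0,0.003,0.03,0,0,0],[1,0,0.003,0.06,0,0,0],[1,0,0.003,0.09,0,0,0],[0.7,0,0.003,0.105,0,0,0],[0.7,0,0.003,0.105,0,0,0]]'; python3 go.py .045 94
python3 - <<'E'
from go import *
ims=[]
for n in('side','top'):
    d=look(n); X,R=pose(0,94); gp=proj(d,X); A=np.float32([[6,0,-6*gp[0]+200],[0,6,-6*gp[1]+240]])
    im=cv2.warpAffine(d['image'],A,(400,480),flags=cv2.INTER_CUBIC)
    for h in(0,.012,.045):
        X,R=pose(h,94)
        for s in(-.028,0,.028):
            q=A@np.append(proj(d,X+s*R[:,0]),1); cv2.circle(im,tuple(int(t) for t in q),2,(0,0,255) if h else (0,255,0),-1)
    ims.append(im)
cv2.imwrite('pics/near.png',np.hstack(ims))
E
```

```text
time_s: 4.5
position: [0.5101, -0.0643, 0.1856]
tool_rot: [[-0.917, 0.307, 0.253], [0.397, 0.763, 0.511], [-0.036, 0.569, -0.821]]
ft_force: [0.7, -0.0, 0.2]
grip_width: 0.0597
gripper_force: 0.0
target [ 0.5103 -0.0679  0.1845] now [ 0.5101 -0.0643  0.1856] t 4.5 q [ -36.5986   21.9593   93.7614   35.5953   74.6132 -116.7803]
shift [-0.0016 -0.0033 -0.0009] turn [-0.0038 -0.0038 -0.0011] deg 0.3155882094943595
```

View pics/near.png

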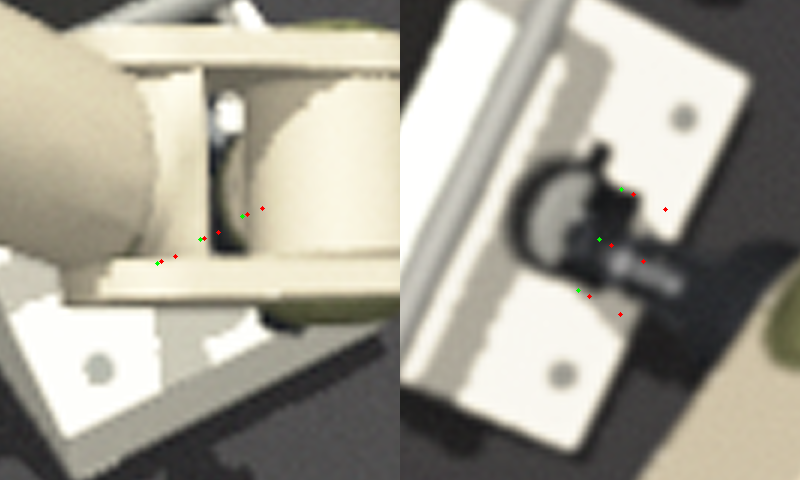

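```bash
python3 -m pendant '[[0.7,0,-0.002,0.02,0,0,0],[0.7,0,-0.002,0.03,0,0,0],[0.7,0,-0.002,0.035,0,0,0],[0.7,0,-0.002,0.035,0,0,0]]'; python3 go.py .003 94
```

```text
time_s: 5.1
position: [0.5185, -0.0483, 0.1562]
tool_rot: [[-0.917, 0.307, 0.254], [0.397, 0.763, 0.51], [-0.037, 0.569, -0.822]]
ft_force: [-0.6, 0.6, -0.3]
grip_width: 0.0596
gripper_force: 0.0
target [ 0.5211 -0.0464  0.1501] now [ 0.5185 -0.0483  0.1562] t 5.1 q [ -34.4345   24.447    95.7075   36.9834   69.8351 -117.9315]
shift [-0.0014 -0.0011  0.0067] turn [-0.004  -0.0025 -0.001 ] deg 0.27631376200721064
```

```bash
python3 -m pendant '[[0.7,-0.001,-0.001,0.006,0,0,0],[0.4,-0.001,-0.001,0.006,0,0,0],[0.3,-0.001,-0.001,0.006,0,0,0],[0.3,-0.001,-0.001,0.006,0,0,0]]' 20;  python3 -m pendant '[[0.2,0,0,0,0,0,0],[0.1,0,0,0,0,0,0],[0,0,0,0,0,0,0],[0,0,0,0,0,0,0]]' 20; python3 go.py .003 94; python3 -c "
from rig import env;o=env.observe();print(o['ft_force'],o['wrist_torque'],o['grip_width'],o['gripper_force'])"
```

```text
time_s: 5.6
position: [0.5205, -0.0464, 0.1506]
tool_rot: [[-0.917, 0.307, 0.254], [0.397, 0.763, 0.51], [-0.037, 0.569, -0.822]]
ft_force: [-0.1, 0.3, 0.4]
grip_width: 0.0257
gripper_force: 0.0
time_s: 6.1
position: [0.5205, -0.0465, 0.1505]
tool_rot: [[-0.917, 0.308, 0.254], [0.397, 0.763, 0.51], [-0.037, 0.569, -0.822]]
ft_force: [-1.8, -2.8, 2.2]
grip_width: 0.0139
gripper_force: 22.7
target [ 0.5211 -0.0464  0.1501] now [ 0.5205 -0.0465  0.1505] t 6.1 q [ -34.1089   25.02     95.9062   37.2235   69.044  -118.1688]
shift [-0.0005  0.0001  0.0006] turn [-0.0043 -0.0025 -0.0012] deg 0.29411309673777036
[-1.80805844 -2.80239654  2.20232778] [-0.38166594  0.37470808 -0.03013609] 0.01385132395062804 22.736429572105408
```

```bash
cat > tq.py <<'E'
from h import *
o=env.observe();T=np.array(o['tool_rot']);p=np.load('p.npy')
from go import pose,Ro
X,R=pose(0,94);rv=Ro.from_matrix(R.T@T).as_rotvec()
print('t',o['time_s'],'turn',rv.round(3),'deg',np.degrees(rv[2]).round(1),'Tz',(T.T@o['wrist_torque']).round(3),'F',(T.T@o['ft_force']).round(1),'grip',round(o['gripper_force'],1),'w',round(o['grip_width'],4),'q6',round(o['q'][5],1),'xy',(R.T@(np.array(o['position'])-X)).round(4))
E
python3 tq.py; python3 -m pendant '[[0,0,0,0,0,0,0],[0,0,0,0,0,0,0.1],[0,0,0,0,0,0,0.2],[0,0,0,0,0,0,0.3]]' 40; python3 tq.py
```

```text
t 6.1 turn [0.004 0.003 0.001] deg 0.1 Tz [0.5   0.151 0.119] F [ 0.5 -1.4 -3.7] grip 22.7 w 0.0139 q6 -118.2 xy [ 0.0005 -0.0001 -0.0036]
time_s: 6.6
position: [0.5206, -0.0464, 0.1507]
tool_rot: [[-0.784, 0.567, 0.255], [0.607, 0.61, 0.51], [0.134, 0.554, -0.822]]
ft_force: [-1.9, -2.2, 3.7]
grip_width: 0.013
gripper_force: 44.7
t 6.6 turn [0.004 0.002 0.304] deg 17.4 Tz [ 0.383  0.091 -0.078] F [ 0.6 -0.4 -4.6] grip 44.7 w 0.013 q6 -100.8 xy [ 0.0005  0.0001 -0.0036]
```

```bash
python3 -m pendant '[[0,0,0,0,0,0,0.1],[0,0,0,0,0,0,0.2]]'; python3 tq.py;  python3 -m pendant '[[0,0,0,0,0,0,0.1],[0,0,0,0,0,0,0.2]]'; python3 tq.py; python3 -m pendant '[[0,0,0,0,0,0,0.08]]'; python3 tq.py; python3 -m pendant '[[0,0,0,0,0,0,0.08]]'; python3 tq.py
```

```text
time_s: 6.85
position: [0.5207, -0.0463, 0.1508]
tool_rot: [[-0.655, 0.711, 0.255], [0.716, 0.477, 0.51], [0.241, 0.517, -0.821]]
ft_force: [-1.3, -1.8, 3.8]
grip_width: 0.0133
gripper_force: 44.6
t 6.85 turn [0.004 0.001 0.504] deg 28.9 Tz [ 0.305  0.041 -0.112] F [ 0.4  0.2 -4.4] grip 44.6 w 0.0133 q6 -89.4 xy [ 0.0004  0.0002 -0.0036]
time_s: 7.1
position: [0.5207, -0.0463, 0.1508]
tool_rot: [[-0.501, 0.827, 0.255], [0.796, 0.325, 0.51], [0.339, 0.459, -0.821]]
ft_force: [-1.0, -1.2, 4.0]
grip_width: 0.0129
gripper_force: 44.5
t 7.1 turn [0.004 0.001 0.704] deg 40.3 Tz [ 0.193 -0.057 -0.165] F [ 0.9  0.6 -4.2] grip 44.5 w 0.0129 q6 -77.9 xy [ 0.0004  0.0003 -0.0036]
time_s: 7.22
position: [0.5209, -0.0463, 0.1509]
tool_rot: [[-0.434, 0.864, 0.255], [0.819, 0.261, 0.51], [0.374, 0.431, -0.821]]
ft_force: [0.2, -1.6, 2.9]
grip_width: 0.013
gripper_force: 44.4
t 7.225 turn [0.004 0.    0.783] deg 44.9 Tz [ 0.098 -0.06  -0.32 ] F [-0.3  1.  -3.2] grip 44.4 w 0.013 q6 -73.3 xy [ 0.0003  0.0004 -0.0036]
time_s: 7.35
position: [0.5209, -0.0463, 0.1509]
tool_rot: [[-0.364, 0.896, 0.255], [0.838, 0.195, 0.51], [0.407, 0.399, -0.821]]
ft_force: [0.4, -0.0, 3.9]
grip_width: 0.013
gripper_force: 44.4
t 7.35 turn [0.004 0.    0.863] deg 49.4 Tz [ 0.15  -0.093 -0.282] F [ 1.4  1.9 -3.1] grip 44.4 w 0.013 q6 -68.8 xy [ 0.0002  0.0004 -0.0036]
```

Run:
```python
from go import *
d=look('top'); X,R=pose(0,94); gp=proj(d,X); A=np.float32([[8,0,-8*gp[0]+240],[0,8,-8*gp[1]+240]])
im=cv2.warpAffine(d['image'],A,(480,480),flags=cv2.INTER_CUBIC)
for a in range(0,360,30):
    X,R=pose(-.036,a); q=A@np.append(proj(d,X+.045*R[:,0]),1); cv2.circle(im,tuple(int(t) for t in q),2,(0,255,0) if a else (255,0,255),-1)
cv2.imwrite('pics/turn.png',im)
for nme in('cap_tab','neck_lug'):
    for n in('top','side'):
        if n=='side': d=look('side')
        for x in env.tip_of(n,nme)[:2]:
            X,R=pose(-.036,0); o_,w=ray(d if n=='side' else look('top'),x['centre']); k=np.linalg.solve(np.c_[R,-w],o_-X) if 0 else None
            k=np.linalg.solve(np.c_[R[:,0],-R[:,1],-w],o_-X); print(nme,n,x['conf'],np.hypot(k[0],k[1]),np.degrees(np.arctan2(k[1],k[0])))
```

```text
cap_tab top 0.61 0.036055066821882226 -129.38460179407298
neck_lug top 0.77 0.0498920085203061 -140.75876071232724
neck_lug side 0.56 0.05428152184435924 -123.7193117504638
```

View pics/turn.png

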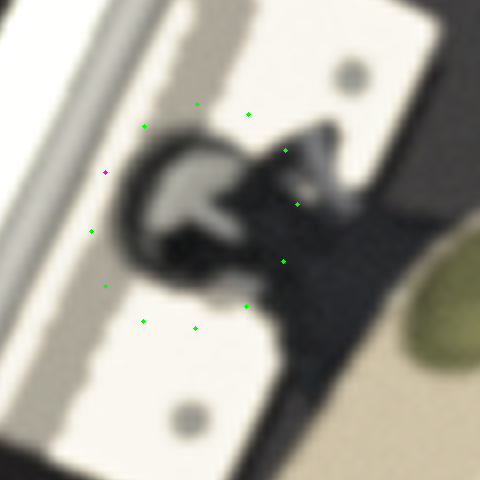

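```bash
for i in 1; do python3 tq.py; done; python3 -m pendant '[[0,0,0,0,0,0,0.07]]' >/dev/null; python3 tq.py; python3 -m pendant '[[0,0,0,0,0,0,0.07]]'>/dev/null; python3 tq.py; python3 -m pendant '[[0,0,0,0,0,0,0.07]]'>/dev/null; python3 tq.py;python3 -m pendant '[[0,0,0,0,0,0,0.07]]'>/dev/null; python3 tq.py
```

```text
t 7.8 turn [0.004 0.    0.86 ] deg 49.3 Tz [-0.248  0.081 -0.046] F [ 0.9  2.2 -5.5] grip 44.7 w 0.0132 q6 -69.0 xy [ 0.0003  0.0003 -0.0036]
t 7.925 turn [0.004 0.    0.931] deg 53.3 Tz [-0.243  0.083 -0.148] F [ 1.   2.6 -3.6] grip 44.6 w 0.0132 q6 -64.9 xy [ 0.0003  0.0003 -0.0036]
t 8.05 turn [ 0.004 -0.     1.002] deg 57.4 Tz [-0.188  0.092 -0.032] F [ 0.4  1.9 -4.4] grip 44.8 w 0.0133 q6 -60.8 xy [ 0.0002  0.0003 -0.0036]
t 8.175 turn [ 0.004 -0.     1.072] deg 61.4 Tz [-0.208  0.142 -0.017] F [ 0.9  2.8 -4.4] grip 44.7 w 0.013 q6 -56.8 xy [ 0.0002  0.0003 -0.0036]
t 8.3 turn [ 0.004 -0.     1.142] deg 65.4 Tz [-0.291  0.189 -0.157] F [ 2.6  3.7 -4.2] grip 44.6 w 0.0127 q6 -52.8 xy [ 0.0002  0.0004 -0.0036]
```

```bash
python3 -m pendant '[[0,0,0,0,0,0,0.05]]' >/dev/null; python3 tq.py; python3 -m pendant '[[0,0,0,0,0,0,0.05]]'>/dev/null; python3 tq.py; python3 -m pendant '[[0,0,0,0,0,0,0.05]]'>/dev/null; python3 tq.py; python3 -m pendant '[[0,0,0,0,0,0,0]]'>/dev/null; python3 tq.py
```

```text
t 8.425 turn [ 0.004 -0.001  1.191] deg 68.3 Tz [-0.306  0.189 -0.099] F [ 2.4  3.4 -3.5] grip 44.6 w 0.013 q6 -50.0 xy [ 0.0002  0.0004 -0.0036]
t 8.55 turn [ 0.004 -0.001  1.241] deg 71.1 Tz [-0.318  0.246 -0.197] F [ 2.8  3.3 -4. ] grip 44.5 w 0.0133 q6 -47.1 xy [ 0.0001  0.0005 -0.0037]
t 8.675 turn [ 0.004 -0.001  1.291] deg 74.0 Tz [-0.324  0.284 -0.23 ] F [ 2.9  2.7 -4.2] grip 44.5 w 0.0135 q6 -44.3 xy [ 0.      0.0004 -0.0037]
t 8.8 turn [ 0.004 -0.001  1.29 ] deg 73.9 Tz [-0.287  0.162  0.034] F [ 2.3  3.6 -3.7] grip 44.7 w 0.0128 q6 -44.3 xy [ 0.0001  0.0004 -0.0037]
```

```bash
python3 -m pendant '[[0.2,0,0,0,0,0,0],[0.5,0,0,0,0,0,0],[0.7,0,0,0,0,0,0],[0.7,0,0,-0.03,0,0,0],[0.7,0,0,-0.08,0,0,0]]'; python3 -m pendant '[[0.7,0,0,-0.06,0,0,0],[0.7,0,0,-0.12,0,0,0],[0.7,0,0,-0.18,0,0,0],[0.7,0,0,-0.2,0,0,0]]'
python3 - <<'E'
from go import *
ims=[]
for n in('side','top'):
    d=look(n); X,R=pose(0,94); gp=proj(d,X); A=np.float32([[6,0,-6*gp[0]+200],[0,6,-6*gp[1]+240]])
    im=cv2.warpAffine(d['image'],A,(400,480),flags=cv2.INTER_CUBIC)
    for a in range(0,360,30):
        X,R=pose(-.036,a); q=A@np.append(proj(d,X+.055*R[:,0]),1); cv2.circle(im,tuple(int(t) for t in q),2,(0,255,0) if a else (255,0,255),-1)
    for nme,col in(('cap_tab',(255,255,0)),('neck_lug',(0,165,255))):
        for x in env.tip_of(n,nme)[:2]:
            cv2.drawMarker(im,tuple(int(t) for t in A@np.append(x['centre'],1)),col,0,8,1)
            X,R=pose(-.036,0); o_,w=ray(d,x['centre'])
            k=np.linalg.solve(np.c_[R[:,0],-R[:,1],-w],o_-X); print(nme,n,x['conf'],np.hypot(k[0],k[1]),np.degrees(np.arctan2(k[1],k[0])))
    ims.append(im)
cv2.imwrite('pics/after.png',np.hstack(ims))
E
```

```text
time_s: 9.43
position: [0.4995, -0.0869, 0.2161]
tool_rot: [[0.041, 0.967, 0.251], [0.842, -0.169, 0.512], [0.538, 0.19, -0.821]]
ft_force: [1.2, -1.0, 0.2]
grip_width: 0.0597
gripper_force: 0.0
time_s: 9.93
position: [0.4488, -0.1908, 0.3829]
tool_rot: [[0.041, 0.966, 0.257], [0.845, -0.171, 0.507], [0.534, 0.196, -0.823]]
ft_force: [-0.3, 0.6, -1.2]
grip_width: 0.0597
gripper_force: 0.0
cap_tab side 0.48 0.5839686621645253 -162.85253545717697
neck_lug side 0.64 0.05315039646254647 -142.57676222945804
cap_tab top 0.88 0.03534284380711951 -119.55521046578535
neck_lug top 0.52 0.008759241046313138 173.71946060787985
```

View pics/after.png

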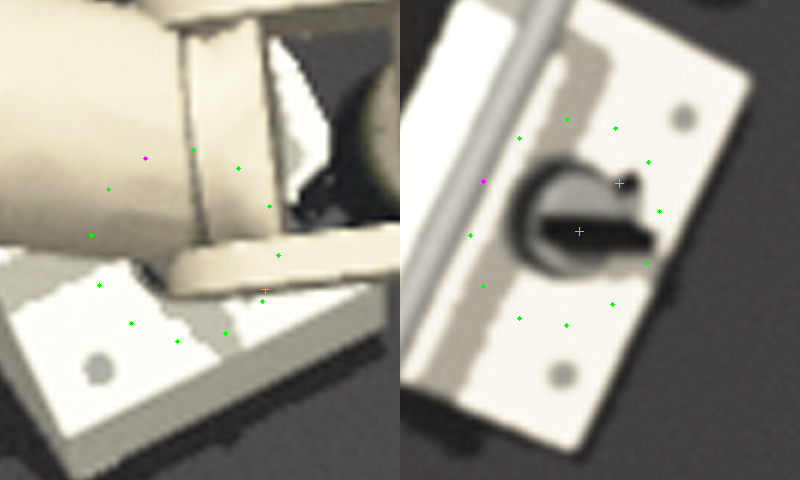

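```bash
python3 go.py .3 20 "[-.03,.05,.04]" "[-.06,.12,.07]" "[-.1,.23,.07]" "[-.18,.28,.07]" "[-.18,.45,.05]"
```

```text
target [ 0.4445 -0.1985  0.3934] now [ 0.4493 -0.1885  0.3795] t 10.225 q [-52.3727  13.5918  71.9222  32.6951 108.3345 -39.0187]
shift [-0.0011 -0.0003 -0.0178] turn [-0.0053  0.0015 -0.0002] deg 0.31842693449180776
world shift in tool [ 0.0624 -0.0298 -0.0148]
world shift in tool [ 0.1362 -0.065  -0.0112]
world shift in tool [ 0.2272 -0.1223  0.035 ]
world shift in tool [ 0.266  -0.2082  0.0404]
world shift in tool [ 0.3984 -0.2409  0.1438]
```

```bash
python3 -m pendant '[[0.7,0.04,-0.02,-0.012,0,0,0],[0.7,0.08,-0.04,-0.013,0,0,0],[0.7,0.13,-0.065,-0.011,0,0,0],[0.7,0.18,-0.09,0.012,0,0,0],[0.7,0.227,-0.122,0.035,0,0,0]]'; python3 -m pendant '[[0.7,0.04,-0.02,0.01,0,0,0],[0.7,0.08,-0.06,0.03,0,0,0],[0.7,0.12,-0.08,0.06,0,0,0],[0.7,0.16,-0.1,0.08,0,0,0],[0.7,0.17,-0.12,0.1,0,0,0]]'
python3 - <<'E'
from go import *
ims=[]
for n in('side','top'):
    d=look(n); X,R=pose(0,94); gp=proj(d,X); A=np.float32([[6,0,-6*gp[0]+200],[0,6,-6*gp[1]+240]])
    im=cv2.warpAffine(d['image'],A,(400,480),flags=cv2.INTER_CUBIC)
    for h,rr,hyp in((.012,.028,(-146,-176)),(-.036,.045,(-116,-126))):
      for a,col in zip(hyp,((0,0,255),(0,255,0))):
       for s in((-rr,rr) if h>0 else (rr,)):
        X,R=pose(h,a); q=A@np.append(proj(d,X+s*R[:,0]),1); cv2.circle(im,tuple(int(t) for t in q),2,col,-1)
    for nme,col in(('cap_tab',(255,255,0)),('neck_lug',(0,165,255))):
        for x in env.tip_of(n,nme)[:2]:
            X,R=pose(-.036,0); o_,w=ray(d,x['centre'])
            k=np.linalg.solve(np.c_[R[:,0],-R[:,1],-w],o_-X); print(nme,n,x['conf'],np.hypot(k[0],k[1]),np.degrees(np.arctan2(k[1],k[0])))
    ims.append(im)
cv2.imwrite('pics/after2.png',np.hstack(ims))
E
```

```text
time_s: 10.85
position: [0.3489, 0.0428, 0.4494]
tool_rot: [[0.041, 0.966, 0.254], [0.842, -0.17, 0.511], [0.537, 0.193, -0.821]]
ft_force: [0.4, 0.4, 1.1]
grip_width: 0.0598
gripper_force: 0.0
time_s: 11.48
position: [0.2646, 0.2576, 0.4355]
tool_rot: [[0.038, 0.967, 0.253], [0.843, -0.167, 0.512], [0.537, 0.194, -0.821]]
ft_force: [1.1, 0.8, -0.3]
grip_width: 0.06
gripper_force: 0.0
cap_tab side 0.8 0.05075406218959216 -121.21779366385024
cap_tab side 0.42 0.04295636921499533 -144.13186134381363
neck_lug side 0.69 0.0525320638455282 -141.233222105187
cap_tab top 0.54 0.04202302603098372 -119.26013901988065
neck_lug top 0.7 0.04212794863642925 -122.05199915540315
```

View pics/after2.png

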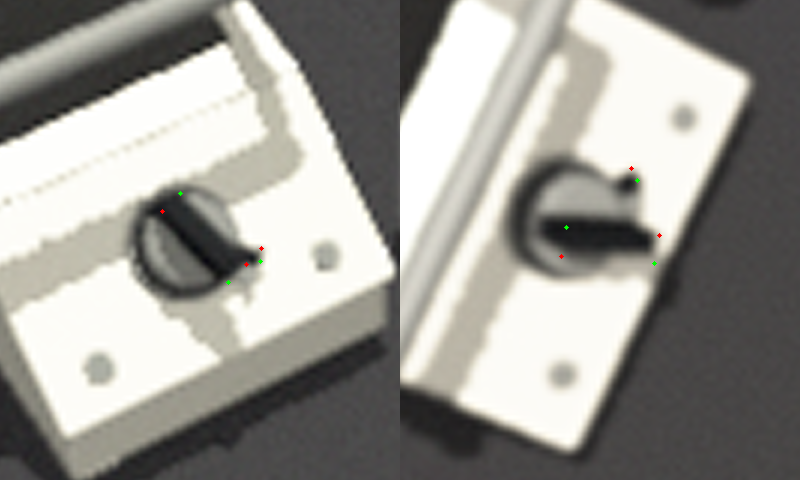

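```bash
cat > wing.py <<'E'
from go import *
from itertools import product
def hull(d,th,l0,l1,w,h0,h1,off,p):
    pts=[]
    for l,y,h in product((l0,l1),(-w,w),(h0,h1)):
        X,R=pose(h,th,p); pts.append(proj(d,X+R[:,0]*l+R[:,1]*y)+off)
    return cv2.convexHull(np.float32(pts))
def mask(hl,dil=0):
    m=np.zeros((1600,2560),np.uint8); cv2.fillPoly(m,[np.int32(hl*4)],1); return m
p=np.load('p.npy')
def run(im,d,tag):
    g=cv2.resize(cv2.cvtColor(im,6),None,fx=4,fy=4,interpolation=2).astype(float)
    def score(hl,k):
        m=mask(hl); ring=cv2.dilate(m,np.ones((k,k)))-m
        return g[ring>0].mean()-g[m>0].mean()
    r=[]
    offs=[np.array(o)*.5 for o in product(range(-4,5),repeat=2)]
    for th in range(-200,-60,4):
        r.append(max((score(hull(d,th,-.028,.028,.007,-.021,.012,o,p),9),th,tuple(o)) for o in offs[::1]))
    r.sort(reverse=True);print(tag,'wing',[(round(s,1),t,o) for s,t,o in r[:4]])
if __name__=='__main__':
    for n in('side','top'):
        d=look(n); cv2.imwrite(f'pics/{n}9.png',d['image'])
        run(cv2.imread(f'pics/{n}0.png'),d,n+' before'); run(d['image'],d,n+' after')
E
time python3 wing.py
```

```text
side before wing [(np.float64(78.7), -88, (np.float64(1.5), np.float64(-0.5))), (np.float64(76.0), -84, (np.float64(2.0), np.float64(-0.5))), (np.float64(73.8), -92, (np.float64(2.0), np.float64(-0.5))), (np.float64(68.8), -80, (np.float64(2.0), np.float64(-0.5)))]
side after wing [(np.float64(75.3), -156, (np.float64(-0.5), np.float64(-1.0))), (np.float64(74.4), -160, (np.float64(0.0), np.float64(-1.0))), (np.float64(73.0), -152, (np.float64(-1.0), np.float64(-1.5))), (np.float64(72.4), -164, (np.float64(-0.5), np.float64(-1.0)))]
top before wing [(np.float64(107.1), -92, (np.float64(0.5), np.float64(0.5))), (np.float64(106.6), -88, (np.float64(1.0), np.float64(0.5))), (np.float64(105.9), -84, (np.float64(1.0), np.float64(0.5))), (np.float64(105.3), -96, (np.float64(0.5), np.float64(0.5)))]
top after wing [(np.float64(83.0), -156, (np.float64(1.0), np.float64(0.0))), (np.float64(82.4), -160, (np.float64(0.5), np.float64(0.0))), (np.float64(78.3), -152, (np.float64(1.0), np.float64(0.0))), (np.float64(78.1), -164, (np.float64(0.5), np.float64(0.0)))]
real	0m53.406s
user	0m48.783s
sys	0m4.531s
```

```bash
python3 -c "
from rig import env;print(env.close_job())"
```

```text
the job is handed in; nothing more can be done
None
```

The filler cap is home and let go, and the job is handed in. The torque readings and the final pictures, with the wing about 30–37° past the tab, point to one click, with two unlikely. I saw no sign of contact with the mug, soap bottle, board or spoon, but I didn't measure them again at the end.

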